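# Call a colleague and point out the sand-beige wallpaper roll

## Robot

A 7-joint arm with a two-finger parallel gripper is mounted at the origin on the work surface. World frame = base frame: x ahead of the robot, y to its left, z up, the work surface at z = 0. Lengths are in m, angles in rad, forces in N, time in s.
With the tool pointing down it reaches from about 0.425 to 0.875 m from the base axis. Payload 4.7 kg.
Tool frame: the origin (TCP) lies midway between the tips of the shut fingers; the grasp point (between the pads) lies 19 mm behind it; z points along the fingers, y is the direction in which the jaws open and shut (so a half turn about z gives the same grasp; the last joint's range is limited). The gripper opens to 87 mm and grips with 3 to 60 N. Pads are 19 mm wide; open, the fingers measure 117 mm over their backs; the gripper's body (75 mm by 190 mm) begins 51 mm behind the grasp point.
Start: joints at [1.285, 0.321, -0.07, 1.45, 0.023, 1.371, -0.057], TCP at [0.192, -0.621, 0.183] pointing down, gripper open.
Joint ranges: [-2.86, 2.86], [-0.3, 2.09], [-1.38, 1.24], [0.06, 2.45], [-1.56, 4.7], [0.09, 2.05], [-2.69, 2.69]. Speed limits (rad/s): [2.57, 2.57, 3.14, 3.14, 3.14, 3.14, 3.14].

## Interface

Orientations are given as a rotation vector (axis times angle).
In Python, from bench import * gives the robot as it stands. The module is installed in compiled form; this text tells all that it offers.
- The arm moves only by the tool play_rows, never from a script. Its argument "series" is one flat list of numbers, 7 for each row, row after row: the opening in per cent of the stroke, from 0 (shut) to 100 (fully open), then the shift along the tool's x, y, z in m, then the turn, a rotation vector about the tool's x, y, z in degrees. In form: [fingers, tx, ty, tz, rx, ry, rz, fingers, tx, ty, tz, rx, ry, rz, ...]. A call has 1 to 10 rows; each row is the pose to reach, as a shift and turn from the pose commanded when the call began, along the tool's axes at that moment; what a row does not reach only later rows make up. A row lasts 1/12 s, in which the tool goes at most 41.7 mm and 7.16 degrees, less where a joint would pass 70% of its speed; a pose out of reach is approached as far as the arm can. A call with a gripper value outside its range is refused whole. The fingers move at their own pace and stop on an object; "force" is the grip in N (left out, the last holds). Time passes only in rows, so rows that repeat a pose let the fingers close. It gives the time, the measured TCP pose, the force and the opening at its end, in the units of the state.
- get_state(): the state, without advancing time (a new reading comes with each control period).
- get_image(name): name is "scene" or "top"; returns a dict with "frame" (384x512x3 uint8, red, green, blue), "fx", "fy", "cx", "cy" (pixels), "D" ([k1, k2, p1, p2, k3] as OpenCV has them; the pictures are not rectified), "R" (3x3) and "t" (3): a world point X has camera coordinates R X + t. Camera axes: x right, y down, z forward; pixel columns grow to the right and rows downward; lengths in m; the calibration is good to about 2 mm. A picture is of the moment at which its call begins. There is no depth.
- close_job(): hands the job in, once; it reports no verdict.
The state is a dict: "time": time; "joint_positions": joint angles; "qd": joint speeds; "joint_torque": joint torques, N m; "position": TCP position; "tool_rot": TCP orientation; "ft_force": force on the tool from outside, world axes, zero at the start; "torque": the same for the moment, N m; "grip_width": opening from 0.0 (shut) to 1.0 (fully open).
Only numpy, scipy, OpenCV 4.12 (cv2) and the standard library are available. Lean on these libraries where they do the work, as an engineer would, in place of code of your own. Each camera call takes 0.05 s, during which the arm holds its last target.

## Task

Call your colleague with the desk bell: press its button right down with a fingertip and let it go. Then show which wallpaper roll is wanted: from above, point at the label band of the plain sand-beige roll on top of the clear tub, fingertips just above it and not touching, keep still there for a good two seconds, and finish still pointing. Touch neither the rolls nor the tub, do not dip down close over another roll on the way, leave the bell and the other things on the table standing where they are, and lift nothing.

Things in the scene. Friction and masses are not known exactly. Their poses are not given: they have to be found in the camera images.
- sand_roll: The roll to point at: plain sand-beige wallpaper, no pattern, 530 mm long, 52 mm thick, with a 120 mm wide near-black label band round the middle of its length; loose, 0.8 kg. Lies level on the heap in the tub. Origin: under the middle of its length at its lowest line, so the top of the roll at the label band is 52 mm above the origin along z. y runs along the roll, x level across it, z up.
- sage_roll: Pale sage-green roll with small darker green sprigs, same size and axes as the sand one (530 x 52 mm, origin at the underside of its middle).
- blush_roll: Near-white roll with pink sprigs, same size and axes (530 x 52 mm, origin at the underside of its middle).
- slate_roll: Dark slate-grey roll with light rings, same size and axes (530 x 52 mm, origin at the underside of its middle).
- tub: Clear plastic storage tub, 290 mm (its x) by 562 mm (its y, along the rolls), rim 140 mm high and standing out 10 to 16 mm all round; fixed. Full of wallpaper rolls; the four loose rolls lie side by side on top, 56 mm from axis to axis, parallel to the tub's y, in any order, their tops about 153 mm above the table. Origin: centre of the underside.
- bell: Desk call bell: black round foot 86 mm across, plated dome 77 mm across, small brass button on top; 0.3 kg, loose on the table. Origin: centre of the underside; z up.
- bell_top (a point): Centre of the top face of the bell's brass button (16 mm across), 62 mm above the table when up; the button stands 13.5 mm proud of the dome and moves straight down.
- bell_button (a joint): Travel of the bell's button in m: 0 up, 0.005 right down on its stop. Sprung: starts to move at about 1 N, is right down at about 3.5 N and comes up by itself.
- vase: Terracotta vase, 104 mm across, 205 mm high; loose. Origin: centre of the underside.
- tin: Small green can with a pale paper label round it, 74 mm across, 100 mm high; loose. Origin: centre of the underside.
- mug: Blue mug, 80 mm across, 95 mm high, handle to its y side; loose. Origin: centre of the underside.
- tape: Roll of brown parcel tape lying flat, 110 mm across, 48 mm high; loose. Origin: centre of the underside.

How it is judged:
On the way, in this order (a step that is already met when the one before it is completed fails the run):
1. the bell's button is pressed right down (at least 4 of its 5 mm) (value of joint bell_button above 0.004 m), for 0.02 s.
2. the button is let go and comes up (value of joint bell_button below 0.001 m), for 0.1 s.
3. the hand points at the sand-beige roll's label band and dwells there 1.5 s (x of the grasp point in the frame of sand_roll between -0.025 and 0.025 m and y of the grasp point in the frame of sand_roll between -0.075 and 0.075 m and z of the grasp point in the frame of sand_roll between 0.062 and 0.137 m), for 1.5 s.
At the end, for the whole second after the job is handed in: Grasp point over the sand-beige roll's label: within 25 mm of its centre line, 75 mm of its middle, 10 to 85 mm above it. Button up, bell upright within 30 mm of its start; rolls at rest within 10 mm of their starts; vase, tin, mug and tape within 20 mm (all of step 3 and value of joint bell_button below 0.001 m and angle between bell's own z axis and vertical below 0.1 rad and distance of bell from where it was at the start of the episode below 0.03 m and distance of each of sand_roll, sage_roll, blush_roll, slate_roll from where it was at the start of the episode below 0.01 m and linear speed of each of sand_roll, sage_roll, blush_roll, slate_roll below 0.02 m/s and distance of each of vase, tin, mug, tape from where it was at the start of the episode below 0.02 m); the robot touches nothing.
It fails at once if a roll or the tub is touched by the robot (contact force between any of the fingers, the arm and sand_roll above 0.5 N or contact force between any of the fingers, the arm and sage_roll above 0.5 N or contact force between any of the fingers, the arm and blush_roll above 0.5 N or contact force between any of the fingers, the arm and slate_roll above 0.5 N or contact force between any of the fingers, the arm and tub above 0.5 N).
It fails at once if the hand dips down close over another roll (grasp point less than 45 mm above its top, fingertips less than about 25 mm) ((x of the grasp point in the frame of sage_roll between -0.02 and 0.02 m and y of the grasp point in the frame of sage_roll between -0.2 and 0.2 m and z of the grasp point in the frame of sage_roll below 0.097 m) or (x of the grasp point in the frame of blush_roll between -0.02 and 0.02 m and y of the grasp point in the frame of blush_roll between -0.2 and 0.2 m and z of the grasp point in the frame of blush_roll below 0.097 m) or (x of the grasp point in the frame of slate_roll between -0.02 and 0.02 m and y of the grasp point in the frame of slate_roll between -0.2 and 0.2 m and z of the grasp point in the frame of slate_roll below 0.097 m)).
It fails at once if the bell is lifted more than 12 mm, tipped over or pushed more than 30 mm (height (world z) of bell above 0.012 m or angle between bell's own z axis and vertical above 0.4 rad or distance of bell from where it was at the start of the episode above 0.03 m).
It fails at once if a roll is shifted more than 10 mm (distance of any of sand_roll, sage_roll, blush_roll, slate_roll from where it was at the start of the episode above 0.01 m).
It fails at once if the vase, tin, mug or tape is shifted more than 20 mm or lifted (distance of any of vase, tin, mug, tape from where it was at the start of the episode above 0.02 m).
It also fails if it takes over 38 s, if anything falls off the work surface, if the arm or the gripper's body presses on something with over 40 N, if the wrist force passes 120 N, or if a joint passes its speed limit or range.

## Working session

There is one attempt and no reset: what is moved stays moved. The work goes in short steps, Python scripts to look and compute and a tool call to move; the robot and the scene stay as the last step left them, time stands still between calls to the robot, and variables do not carry over. Pictures are saved under pics/ and viewed, and the job is handed in when it is done.

Besides the shell and the picture viewer there is one more tool, called after "Request:" in YAML: its name, and indented under it one key for each argument. play_rows: Moves the arm, as the interface text tells. Its arguments: {"type":"object","properties":{"series":{"type":"array"},"force":{"type":"number"}},"required":["series"]}

```bash
mkdir -p pics; python3 - <<'E'
from bench import *
import cv2
s=get_state();print({k:s[k] for k in ("time","position","tool_rot","grip_width","ft_force","joint_positions")})
for n in("scene","top"):
    d=get_image(n);cv2.imwrite(f"pics/{n}1.png",cv2.cvtColor(d["frame"],cv2.COLOR_RGB2BGR))
    print(n,d["fx"],d["cx"],d["D"],d["R"],d["t"])
E
```

```text
{'time': 0.0, 'position': array([ 0.19170237, -0.62043819,  0.18167906]), 'tool_rot': array([-3.10453384e+00, -4.68898521e-01,  6.58866129e-04]), 'grip_width': 0.9997058530130372, 'ft_force': array([-0.00239647, -0.2144791 , -0.06872007]), 'joint_positions': array([ 1.28507473,  0.32181534, -0.07003523,  1.45164937,  0.02262598,
        1.37080863, -0.05690246])}
scene 348.82677424292154 257.6557613878665 [-0.08664124  0.          0.          0.          0.        ] [[ 5.70911553e-01  8.21011408e-01 -5.16504460e-04]
 [ 6.49146784e-01 -4.51786024e-01 -6.11962287e-01]
 [-5.02661369e-01  3.49041053e-01 -7.90886776e-01]] [-0.4287075  -0.20115379  1.07926671]
top 390.5219581400429 256.78381517236653 [0.03713615 0.         0.         0.         0.        ] [[-0.01364323 -0.99985694  0.00999816]
 [-0.98954169  0.01206512 -0.14374173]
 [ 0.14360054 -0.0118547  -0.98956473]] [0.15703438 0.5184755  1.055277  ]
```

View pics/scene1.png

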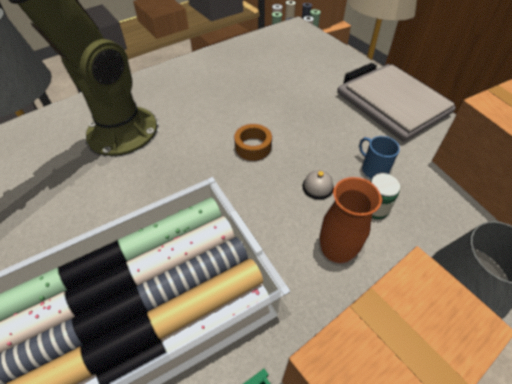

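View pics/top1.png

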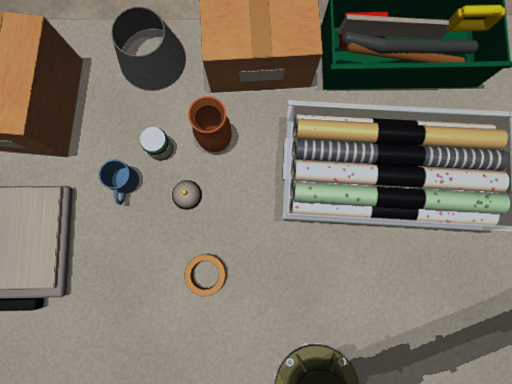

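The scene view shows the bell's button near (320,174), behind the vase at (350,220), and the sand roll's label near (122,345). The top view shows the button at about (184,192) and the sand roll as the farthest one, with its label around (402,132). I'll measure these.

```bash
cat > h.py <<'E'
from bench import *
import cv2, numpy as np
def ray(d,p):
    K=np.array([[d["fx"],0,d["cx"]],[0,d["fy"],d["cy"]],[0,0,1]])
    u=cv2.undistortPoints(np.array([[p]],float),K,np.array(d["D"]))[0,0]
    R=np.array(d["R"]);t=np.array(d["t"]);return -R.T@t, R.T@np.array([u[0],u[1],1.])
def onz(d,p,z):
    c,r=ray(d,p);return c+r*(z-c[2])/r[2]
def tri(d1,p1,d2,p2):
    c1,r1=ray(d1,p1);c2,r2=ray(d2,p2)
    s=np.linalg.lstsq(np.c_[r1,-r2],c2-c1,rcond=None)[0];a=c1+s[0]*r1;b=c2+s[1]*r2
    return (a+b)/2,np.linalg.norm(a-b)
E
python3 - <<'E'
from h import *
T=get_image("top");S=get_image("scene")
def but(d,box,name):
    x0,y0,x1,y1=box;im=d["frame"][y0:y1,x0:x1].astype(int)
    m=(im[...,0]-im[...,2]>45)&(im[...,0]>90)
    ys,xs=np.nonzero(m);print(name,len(xs),xs.mean()+x0,ys.mean()+y0)
    return xs.mean()+x0,ys.mean()+y0
pt=but(T,(172,180,200,207),"top");ps=but(S,(306,166,331,190),"scene")
print("button",tri(T,pt,S,ps),onz(T,pt,.061),onz(S,ps,.061))
hsv=cv2.cvtColor(T["frame"],cv2.COLOR_RGB2HSV)
for (x,y) in [(340,131),(460,136),(402,131)]: print(T["frame"][y,x],hsv[y,x])
m=cv2.inRange(hsv,(12,90,90),(28,255,255));m[:110]=0;m[152:]=0;m[:,:290]=0
for c in range(300,512,15):
    ys=np.nonzero(m[:,c])[0]
    if len(ys): print(c,ys.min(),ys.max(),onz(T,(c,(ys.min()+ys.max())/2),.127).round(4))
for r in (126,131,136):
    v=T["frame"][r].sum(1);xs=[x for x in range(350,450) if v[x]<200];print(r,xs[0],xs[-1],onz(T,(xs[0]-.5,r),.15),onz(T,(xs[-1]+.5,r),.15))
# others: vase/mug/tin rough
for n,p,z in (("vase rim",(208,113),.205),("tin",(154,140),.1),("mug",(115,175),.095),("tape",(206,274),.048)): print(n,onz(T,p,z))
b=cv2.resize(S["frame"][150:270,290:420],None,fx=5,fy=5);cv2.imwrite("pics/crop.png",b[...,::-1][:600])
E
```

```text
top 28 183.21428571428572 191.5
scene 36 320.3611111111111 172.91666666666666
button (array([0.52632956, 0.35187693, 0.05766176]), np.float64(0.000377565893480724)) [0.52570502 0.35112521 0.061     ] [0.52835308 0.349736   0.061     ]
[187 181 122] [ 27  89 187]
[184 177 117] [ 27  93 184]
[22 19 24] [138  53  24]
300 119 137 [0.6805 0.0356 0.127 ]
315 120 137 [ 0.6787 -0.0038  0.127 ]
330 121 138 [ 0.6755 -0.043   0.127 ]
345 122 139 [ 0.6723 -0.0822  0.127 ]
360 122 140 [ 0.6704 -0.1214  0.127 ]
375 123 141 [ 0.6671 -0.1605  0.127 ]
435 127 144 [ 0.6554 -0.3157  0.127 ]
450 127 145 [ 0.6534 -0.3542  0.127 ]
465 128 146 [ 0.6501 -0.3925  0.127 ]
480 129 147 [ 0.6468 -0.4306  0.127 ]
495 129 147 [ 0.6461 -0.4689  0.127 ]
126 379 423 [ 0.67582147 -0.16273796  0.15      ] [ 0.67408065 -0.27725292  0.15      ]
131 379 425 [ 0.66259357 -0.16201384  0.15      ] [ 0.66080203 -0.28139121  0.15      ]
136 378 424 [ 0.64944583 -0.15874407  0.15      ] [ 0.64768739 -0.27793209  0.15      ]
vase rim [0.695457   0.26794063 0.205     ]
tin [0.65974221 0.4235136  0.1       ]
mug [0.5667201  0.52476874 0.095     ]
tape [0.30349356 0.28939159 0.048     ]
```

View pics/crop.png

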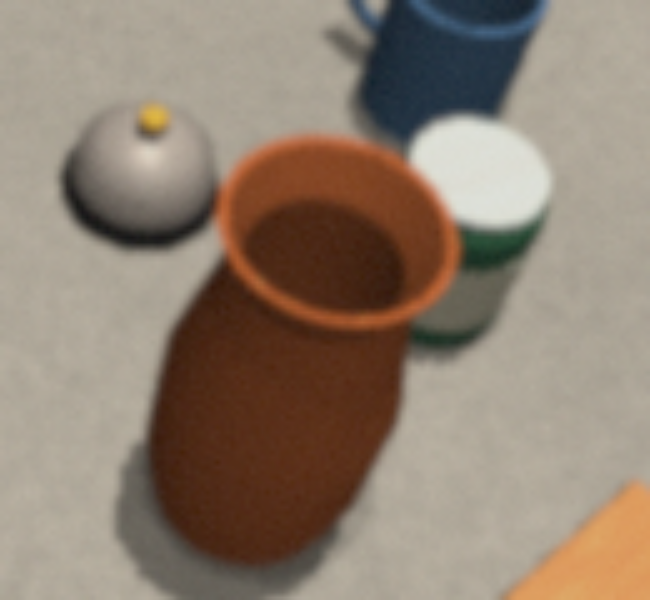

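The two views agree on the button, at about (0.527, 0.350, 0.062). The sand label is at about (0.662, -0.220) with its top at 0.153. I'll rise, then swing around the base at height with the fingers shut, so I need the shifts in tool axes.

```bash
cat >> h.py <<'E'
from scipy.spatial.transform import Rotation as Ro
def shifts(*W):
    s=get_state();p=np.array(s["position"]);R=Ro.from_rotvec(s["tool_rot"])
    print("t",s["time"],"p",p.round(4),"z",R.as_matrix()[:,2].round(4),"y",R.as_matrix()[:,1].round(3),"w",s["grip_width"],"F",np.round(s["ft_force"],2),"q",np.round(s["joint_positions"],2))
    for w in W: print(w,R.inv().apply(np.array(w)-p).round(4))
E
python3 -c "
from h import *
shifts((.19,-.62,.32),(.45,-.45,.32),(.58,-.2,.32),(.58,.1,.32),(.527,.3505,.2))"
```

```text
t 0.2 p [ 0.1918 -0.6207  0.1821] z [-4.0e-04  1.1e-03 -1.0e+00] y [ 0.295 -0.955 -0.001] w 0.9978268615015947 F [0.1  0.84 0.1 ] q [ 1.29  0.32 -0.07  1.45  0.02  1.37 -0.06]
(0.19, -0.62, 0.32) [-0.0015 -0.0013 -0.1379]
(0.45, -0.45, 0.32) [ 0.2971 -0.087  -0.1379]
(0.58, -0.2, 0.32) [ 0.4951 -0.2874 -0.1376]
(0.58, 0.1, 0.32) [ 0.5837 -0.5741 -0.1373]
(0.527, 0.3505, 0.2) [ 0.607  -0.8289 -0.017 ]
```

Request:
play_rows:
  series: [0,0,0,-0.035,0,0,0,0,0,0,-0.07,0,0,0,0,0,0,-0.105,0,0,0,0,0,0,-0.138,0,0,0,0,0.03,-0.01,-0.138,0,0,0,0,0.06,-0.02,-0.138,0,0,0,0,0.09,-0.03,-0.138,0,0,0,0,0.12,-0.04,-0.138,0,0,0,0,0.15,-0.045,-0.138,0,0,0,0,0.18,-0.055,-0.138,0,0,0]

```text
time: 1.03
position: [0.3487, -0.5147, 0.3205]
tool_rot: [3.106, 0.468, -0.0]
ft_force: [0.5, -0.5, 0.3]
grip_width: 0.323
```

```bash
python3 -c "
from h import *
shifts((.45,-.45,.32),(.58,-.2,.32),(.58,.1,.32),(.527,.3505,.2))"
```

```text
t 1.0333 p [ 0.3487 -0.5147  0.3205] z [-2.e-04 -2.e-04 -1.e+00] y [ 0.295 -0.956  0.   ] w 0.32252248986143583 F [ 0.53 -0.51  0.29] q [ 1.07  0.24 -0.17  1.28  0.04  1.62 -0.37]
(0.45, -0.45, 0.32) [ 0.1159 -0.032   0.0005]
(0.58, -0.2, 0.32) [ 0.3138 -0.2325  0.0004]
(0.58, 0.1, 0.32) [ 4.023e-01 -5.192e-01  3.000e-04]
(0.527, 0.3505, 0.2) [ 0.4255 -0.7742  0.1203]
```

Request:
play_rows:
  series: [0,0.035,-0.01,0,0,0,0,0,0.07,-0.02,0,0,0,0,0,0.105,-0.03,0,0,0,0,0,0.13,-0.055,0,0,0,0,0,0.155,-0.08,0,0,0,0,0,0.18,-0.105,0,0,0,0,0,0.205,-0.13,0,0,0,0,0,0.23,-0.155,0,0,0,0,0,0.255,-0.18,0,0,0,0,0,0.28,-0.205,0,0,0,0]

```text
time: 1.87
position: [0.555, -0.2352, 0.3207]
tool_rot: [3.106, 0.469, -0.0]
ft_force: [0.9, -0.7, 0.3]
grip_width: 0.006
```

Request:
play_rows:
  series: [0,0.015,-0.035,0,0,0,0,0,0.03,-0.07,0,0,0,0,0,0.04,-0.105,0,0,0,0,0,0.05,-0.14,0,0,0,0,0,0.06,-0.175,0,0,0,0,0,0.07,-0.21,0,0,0,0,0,0.08,-0.245,0,0,0,0,0,0.09,-0.28,0,0,0,0,0,0.1,-0.315,0,0,0,0,0,0.1,-0.315,0,0,0,0]

```text
time: 2.7
position: [0.5551, 0.1041, 0.321]
tool_rot: [-3.098, -0.489, -0.001]
ft_force: [-0.9, 1.3, 0.0]
grip_width: 0.009
```

```bash
python3 -c "
from h import *
shifts((.527,.3505,.32),(.527,.3505,.12))"
```

```text
t 2.7 p [0.5551 0.1041 0.321 ] z [-3.0e-04  5.1e-03 -1.0e+00] y [ 0.308 -0.951 -0.005] w 0.008911797701634942 F [-0.92  1.29  0.01] q [ 0.31  0.15 -0.61  1.41  0.08  1.61 -1.55]
(0.527, 0.3505, 0.32) [ 0.0492 -0.243   0.0023]
(0.527, 0.3505, 0.12) [ 0.0489 -0.2421  0.2023]
```

Request:
play_rows:
  series: [0,0.007,-0.035,0,0,0,0,0,0.014,-0.07,0,0,0,0,0,0.021,-0.105,0,0,0,0,0,0.028,-0.14,0,0,0,0,0,0.035,-0.175,0.01,0,0,0,0,0.042,-0.21,0.03,0,0,0,0,0.049,-0.243,0.06,0,0,0,0,0.049,-0.243,0.09,0,0,0,0,0.049,-0.243,0.12,0,0,0,0,0.049,-0.243,0.12,0,0,0]

```text
time: 3.53
position: [0.5287, 0.3382, 0.1936]
tool_rot: [3.101, 0.471, -0.017]
ft_force: [-0.6, -1.2, -1.8]
grip_width: 0.005
```

```bash
python3 -c "
from h import *
for n in('top','scene'):
    cv2.imwrite('pics/'+n+'2.png',get_image(n)['frame'][...,::-1])
get_image('top')
shifts((.527,.3505,.12),(.527,.3505,.062))"
```

```text
t 3.6833 p [0.5331 0.34   0.2022] z [ 1.2e-03  5.0e-04 -1.0e+00] y [ 0.294 -0.956 -0.   ] w 0.001537947395720797 F [-0.54 -0.02  0.81] q [-0.04  0.36 -0.73  1.45  0.24  1.42 -2.05]
(0.527, 0.3505, 0.12) [-0.0029 -0.0118  0.0822]
(0.527, 0.3505, 0.062) [-0.003  -0.0118  0.1402]
```

View pics/scene2.png

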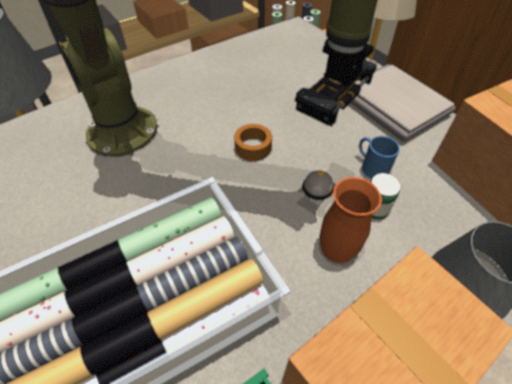

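View pics/top2.png

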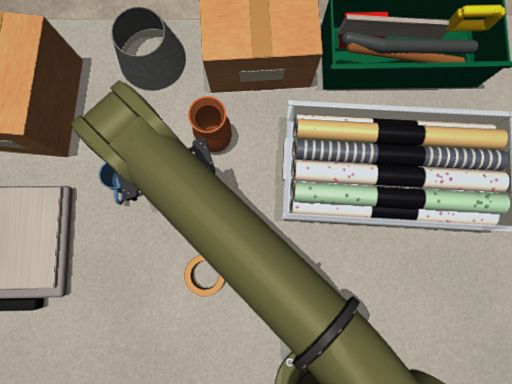

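The scene view shows the gripper at about (335,90), above the bell at (318,183). The vase, tin and mug are undisturbed. In the top view the arm hides the bell. Next I'll come down over the button.

Request:
play_rows:
  series: [0,-0.003,-0.012,0,0,0,0,0,-0.003,-0.012,0.02,0,0,0,0,-0.003,-0.012,0.04,0,0,0,0,-0.003,-0.012,0.06,0,0,0,0,-0.003,-0.012,0.08,0,0,0,0,-0.003,-0.012,0.1,0,0,0,0,-0.003,-0.012,0.11,0,0,0,0,-0.003,-0.012,0.11,0,0,0,0,-0.003,-0.012,0.11,0,0,0,0,-0.003,-0.012,0.11,0,0,0]

```text
time: 4.52
position: [0.5268, 0.352, 0.0929]
tool_rot: [-3.105, -0.469, -0.005]
ft_force: [-0.1, 1.5, 1.1]
grip_width: 0.003
```

```bash
python3 -c "
from h import *
d=get_image('scene')['frame']
cv2.imwrite('pics/c3.png',cv2.resize(d[100:250,260:440],None,fx=4,fy=4)[...,::-1])
shifts((.527,.3505,.062),(.527,.3505,.057))"
```

```text
t 4.5667 p [0.5268 0.352  0.0928] z [ 0.0027  0.0017 -1.    ] y [ 0.295 -0.955 -0.001] w 0.008376681814531295 F [0.1  0.7  1.28] q [-0.07  0.43 -0.71  1.59  0.29  1.23 -2.11]
(0.527, 0.3505, 0.062) [-0.0003  0.0015  0.0308]
(0.527, 0.3505, 0.057) [-0.0003  0.0015  0.0358]
```

View pics/c3.png

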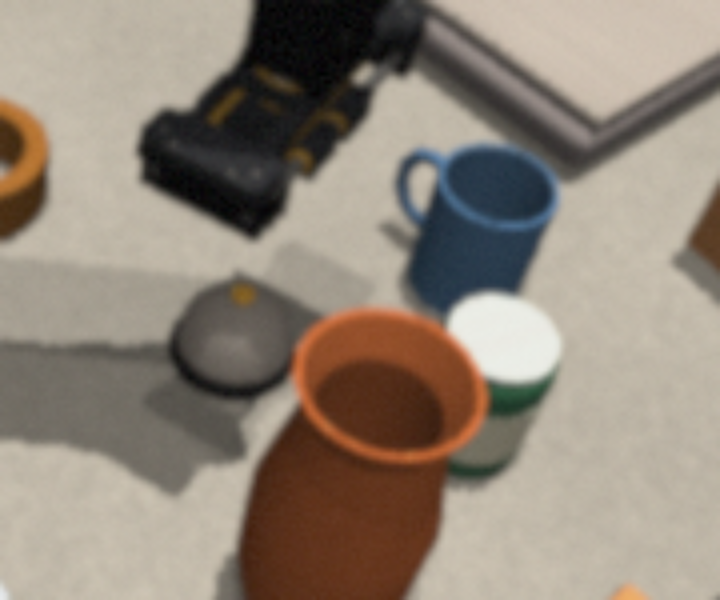

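```bash
python3 -c "
from h import *
d=get_image('scene');K=np.array([[d['fx'],0,d['cx']],[0,d['fy'],d['cy']],[0,0,1]])
Y=np.array([.295,-.955,0]);X=np.array([.955,.295,0]);p=np.array([.5268,.352,.0928])
P=[p,p+[0,0,.07],p+[0,0,.07]+.095*Y+.037*X,p+[0,0,.07]-.095*Y+.037*X,p+[0,0,.07]+.095*Y-.037*X,np.array([.527,.3505,.062])]
q=cv2.projectPoints(np.array(P),cv2.Rodrigues(np.array(d['R']))[0],np.array(d['t']),K,np.array(d['D']))[0][:,0]
print((q-[260,100])*4)
b=cv2.resize(d['frame'][100:190,285:375],None,fx=6,fy=6).astype(float)*2.5
for a in (q-[285,100])*6: cv2.circle(b,tuple(int(v) for v in a),4,(255,0,0),-1)
cv2.imwrite('pics/c4.png',np.clip(b,0,255).astype('uint8')[...,::-1])
"
```

```text
[[249.69105849 254.84061798]
 [266.91933836 173.25344282]
 [235.12128224 300.00744683]
 [398.94456343 114.33342541]
 [122.14992175 238.03943022]
 [241.1680446  288.80665571]]
```

View pics/c4.png

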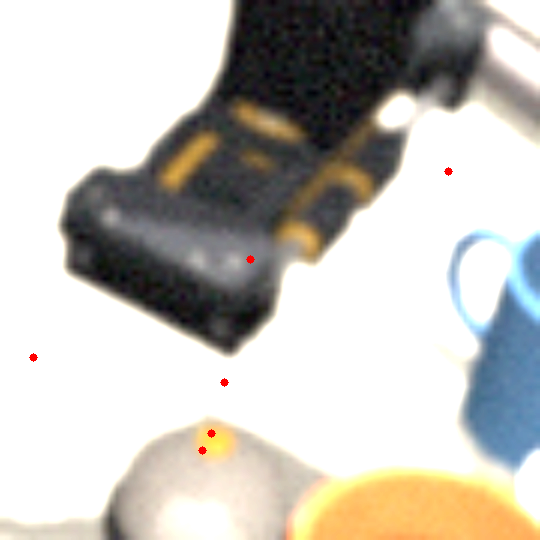

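The projected TCP lands lower in the image than the visible hand. I'll cross-check that with the top view before pressing.

```bash
python3 -c "
from h import *
Y=np.array([.295,-.955,0]);X=np.array([.955,.295,0]);p=np.array([.5268,.352,.0928])
for n,(x0,y0,w),f in (('top',(90,120,140),5),('scene',(270,60,130),5)):
  d=get_image(n);K=np.array([[d['fx'],0,d['cx']],[0,d['fy'],d['cy']],[0,0,1]])
  b=np.clip(cv2.resize(d['frame'][y0:y0+w*4//5,x0:x0+w],None,fx=f,fy=f).astype(float)*2.2,0,255)
  for dz,c in ((.07,(255,0,0)),(.124,(0,255,0))):
    P=[p]+[p+[0,0,dz]+a*.095*Y+e*.037*X for a,e in ((1,1),(1,-1),(-1,-1),(-1,1))]
    q=cv2.projectPoints(np.array(P),cv2.Rodrigues(np.array(d['R']))[0],np.array(d['t']),K,np.array(d['D']))[0][:,0]
    q=((q-[x0,y0])*f).astype(int)
    cv2.circle(b,tuple(map(int,q[0])),4,(255,0,255),-1);cv2.polylines(b,[q[1:]],True,c,1)
  cv2.imwrite('pics/%s5.png'%n,b.astype('uint8')[...,::-1])
"
```

```text
(no output)
```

View pics/top5.png

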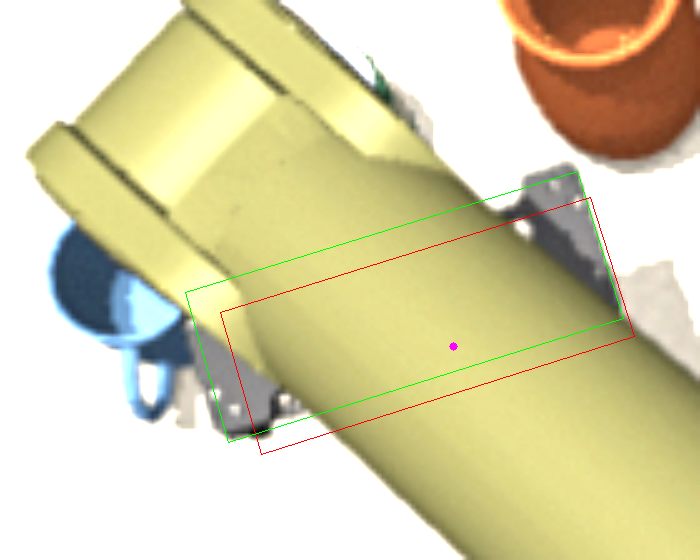

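View pics/scene5.png

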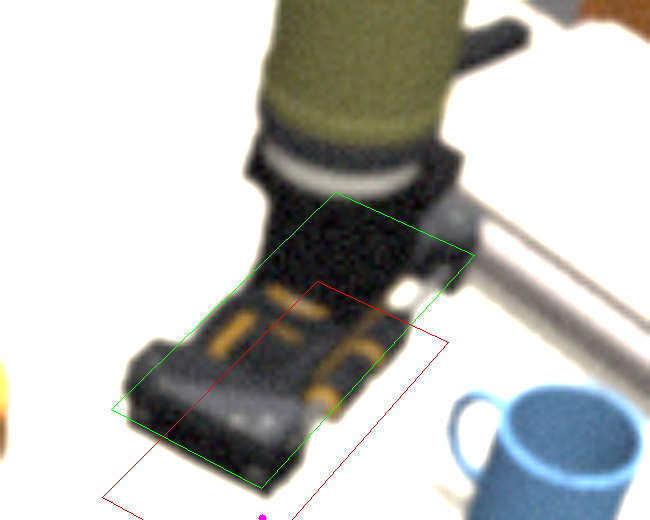

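Both views show the hand where expected in x and y, but they leave its height in doubt. I'll go down in small steps, watch the force, and let contact settle it.

Request:
play_rows:
  series: [0,0,0.001,0.005,0,0,0,0,0,0.001,0.01,0,0,0,0,0,0.001,0.015,0,0,0,0,0,0.001,0.02,0,0,0,0,0,0.001,0.025,0,0,0,0,0,0.001,0.027,0,0,0,0,0,0.001,0.027,0,0,0]

```text
time: 5.3
position: [0.5255, 0.3496, 0.0627]
tool_rot: [3.106, 0.469, -0.002]
ft_force: [0.2, 0.3, 0.2]
grip_width: 0.005
```

```bash
python3 -c "
from h import *
d=get_image('scene')['frame']
cv2.imwrite('pics/c6.png',np.clip(cv2.resize(d[100:200,270:390],None,fx=6,fy=6)*2.2,0,255)[...,::-1])
shifts((.527,.3505,.062),(.527,.3505,.057))"
```

```text
t 5.35 p [0.5258 0.3499 0.0632] z [-8.e-04 -4.e-04 -1.e+00] y [ 0.295 -0.955  0.   ] w 0.00576583537654375 F [-0.27 -0.33 -0.47] q [-0.08  0.46 -0.7   1.62  0.31  1.18 -2.12]
(0.527, 0.3505, 0.062) [ 0.0013 -0.0003  0.0012]
(0.527, 0.3505, 0.057) [ 0.0013 -0.0003  0.0062][ WARN:0@2.299] global loadsave.cpp:1063 imwrite_ Unsupported depth image for selected encoder is fallbacked to CV_8U.
```

View pics/c6.png

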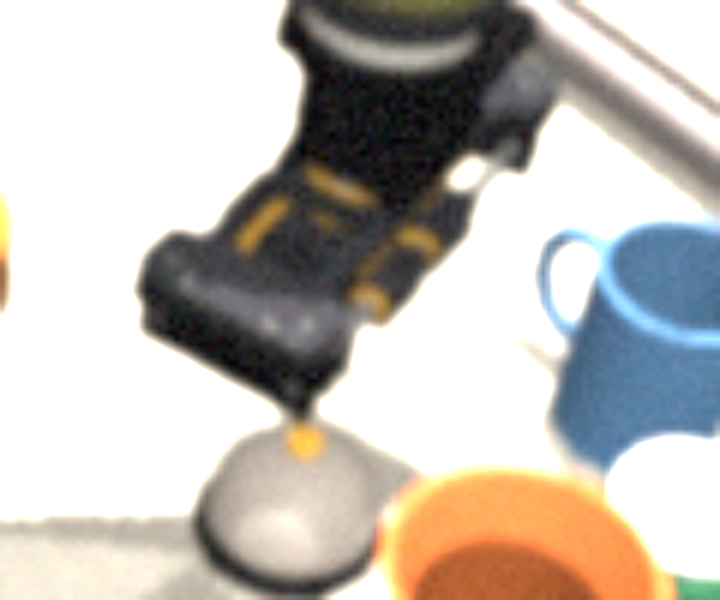

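The fingertip is now visible at about (298,415) in the crop, just above the brass button at (305,437). I'll press on in small steps.

Request:
play_rows:
  series: [0,0.001,0,0.002,0,0,0,0,0.001,0,0.004,0,0,0,0,0.001,0,0.006,0,0,0,0,0.001,0,0.006,0,0,0]

```text
time: 5.68
position: [0.5269, 0.35, 0.0573]
tool_rot: [3.106, 0.469, -0.001]
ft_force: [0.9, -0.5, 0.1]
grip_width: 0.006
```

```bash
python3 -c "
from h import *
d=get_image('scene')['frame']
cv2.imwrite('pics/c7.png',np.clip(cv2.resize(d[140:200,290:350],None,fx=9,fy=9)*2.2,0,255).astype('uint8')[...,::-1])
shifts()
get_image('top');shifts()"
```

```text
t 5.7333 p [0.5269 0.3501 0.0575] z [-3.e-04 -3.e-04 -1.e+00] y [ 0.295 -0.955  0.   ] w 0.0050240546859925276 F [-0.52  0.36 -0.45] q [-0.08  0.46 -0.7   1.62  0.32  1.17 -2.12]
t 5.7833 p [0.527  0.3502 0.0576] z [-2.e-04 -2.e-04 -1.e+00] y [ 0.295 -0.955  0.   ] w 0.003823814840063257 F [-0.23 -0.13  0.66] q [-0.08  0.46 -0.7   1.62  0.32  1.17 -2.12]
```

View pics/c7.png

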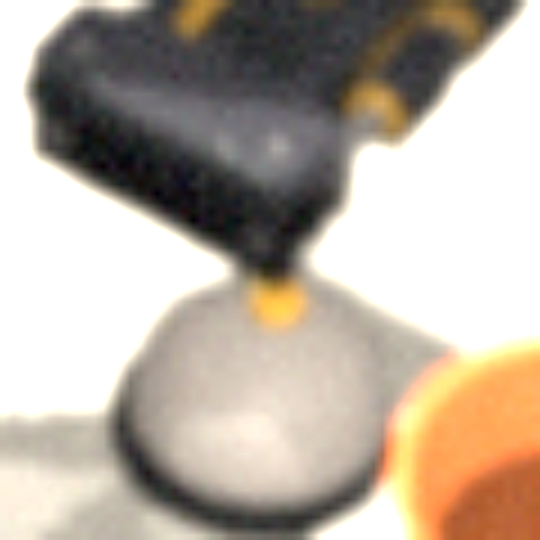

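The force is still about zero, and the tip at (275,275) sits just behind and above the button at (280,300). I'll keep going down.

Request:
play_rows:
  series: [0,0,0,0.002,0,0,0,0,0,0,0.003,0,0,0,0,0,0,0.004,0,0,0,0,0,0,0.004,0,0,0]

```text
time: 6.12
position: [0.5269, 0.3501, 0.0534]
tool_rot: [3.106, 0.469, -0.001]
ft_force: [0.1, 0.4, 0.0]
grip_width: 0.005
```

```bash
python3 -c "
from h import *
shifts()
d=get_image('scene')['frame']
cv2.imwrite('pics/c8.png',np.clip(cv2.resize(d[140:200,290:350],None,fx=9,fy=9)*2.2,0,255).astype('uint8')[...,::-1])
shifts()"
```

```text
t 6.1167 p [0.5269 0.3501 0.0534] z [-4.e-04 -3.e-04 -1.e+00] y [ 0.295 -0.955  0.   ] w 0.005295157188010574 F [0.14 0.44 0.03] q [-0.08  0.47 -0.7   1.63  0.32  1.17 -2.13]
t 6.1667 p [0.5269 0.3501 0.0535] z [-3.e-04 -3.e-04 -1.e+00] y [ 0.295 -0.955  0.   ] w 0.00369893093589072 F [-0.54  0.22 -0.43] q [-0.08  0.47 -0.7   1.63  0.32  1.17 -2.13]
```

View pics/c8.png

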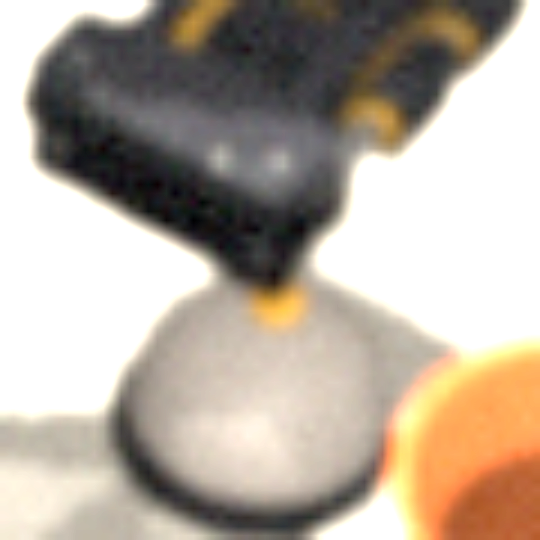

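There's still no contact, and the dark tip now just overlaps the top edge of the button. I'll continue in 3–4 mm steps, checking the force each time.

Request:
play_rows:
  series: [0,0,0,0.002,0,0,0,0,0,0,0.004,0,0,0,0,0,0,0.004,0,0,0]

```text
time: 6.42
position: [0.5267, 0.35, 0.0492]
tool_rot: [3.106, 0.469, -0.001]
ft_force: [0.1, -0.6, 0.2]
grip_width: 0.004
```

```bash
python3 -c "
from h import *
shifts()
d=get_image('scene')['frame']
cv2.imwrite('pics/c9.png',np.clip(cv2.resize(d[140:200,290:350],None,fx=9,fy=9)*3.,0,255).astype('uint8')[...,::-1])
shifts()"
```

```text
t 6.4167 p [0.5267 0.35   0.0492] z [-6.e-04 -5.e-04 -1.e+00] y [ 0.295 -0.955  0.   ] w 0.004292533956144197 F [ 0.07 -0.64  0.15] q [-0.09  0.47 -0.69  1.63  0.32  1.16 -2.13]
t 6.4667 p [0.5268 0.3501 0.0494] z [-5.e-04 -4.e-04 -1.e+00] y [ 0.295 -0.955  0.   ] w 0.005080782837751197 F [-0.32  0.1  -0.25] q [-0.09  0.47 -0.69  1.63  0.32  1.16 -2.13]
```

View pics/c9.png

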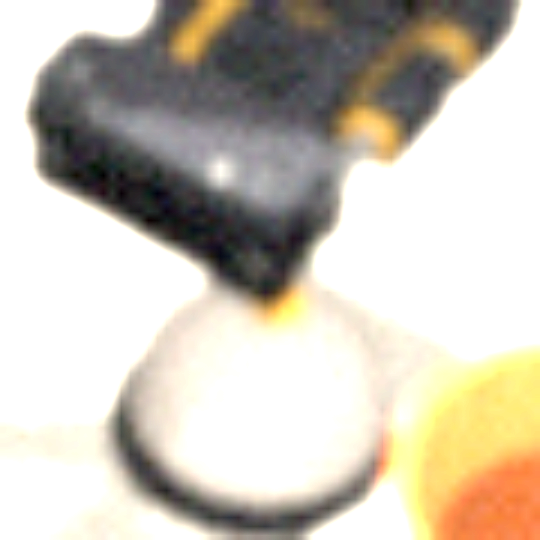

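```bash
python3 -c "
from h import *
T=get_image('top');S=get_image('scene')
p=np.array([.5268,.352,.0928]);Y=np.array([.295,-.955,0]);X=np.array([.955,.295,0])
for t,s in (((578,168),(300,420)),((578,168),(268,492)),((578,168),(300,450))):
  q,e=tri(T,(90+t[0]/5,120+t[1]/5),S,(270+s[0]/5,60+s[1]/5));r=q-p;print(q.round(3),e.round(4),'rel X,Y,Z',r@X,r@Y,r[2])
cv2.imwrite('pics/t10.png',cv2.resize(T['frame'][120:220,100:230],None,fx=6,fy=6)[...,::-1])
shifts()"
```

```text
[0.589 0.275 0.251] 0.0177 rel X,Y,Z 0.03646007893699852 0.09188861868128985 0.15798952407202704
[0.592 0.273 0.216] 0.0015 rel X,Y,Z 0.03918329076387021 0.0950853224566443 0.1231335055068224
[0.592 0.276 0.236] 0.0163 rel X,Y,Z 0.03985556380141203 0.09169098074560075 0.1435073300829114
t 6.5667 p [0.527  0.3502 0.0496] z [-2.e-04 -1.e-04 -1.e+00] y [ 0.295 -0.955  0.   ] w 0.008244978832045098 F [ 0.48 -0.43 -0.19] q [-0.09  0.47 -0.7   1.63  0.32  1.16 -2.13]
```

View pics/t10.png

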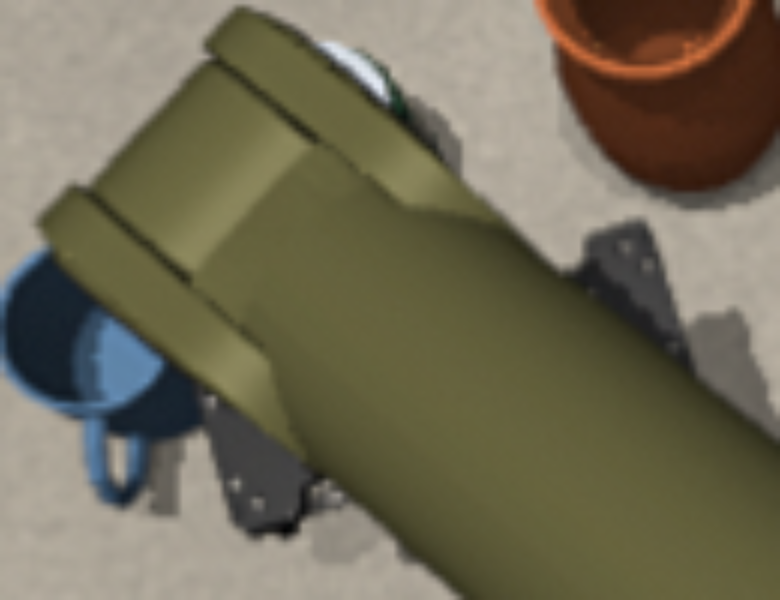

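Triangulation puts the hand right in x and y, but with its body about 123 mm above the reported TCP rather than 70 mm. So the real fingertip is probably around 50 mm above the reported TCP, and I'd expect contact at a reported z near 0.01. I'll continue down with force checks.

Request:
play_rows:
  series: [0,0,0,0.002,0,0,0,0,0,0,0.004,0,0,0,0,0,0,0.006,0,0,0,0,0,0,0.008,0,0,0,0,0,0,0.01,0,0,0,0,0,0,0.01,0,0,0]

```text
time: 7.07
position: [0.5267, 0.35, 0.0391]
tool_rot: [3.106, 0.469, -0.001]
ft_force: [0.4, 0.6, -0.4]
grip_width: 0.005
```

Request:
play_rows:
  series: [0,0,0,0.002,0,0,0,0,0,0,0.004,0,0,0,0,0,0,0.006,0,0,0,0,0,0,0.008,0,0,0,0,0,0,0.01,0,0,0,0,0,0,0.01,0,0,0]

```text
time: 7.57
position: [0.5267, 0.35, 0.0291]
tool_rot: [3.106, 0.469, -0.001]
ft_force: [0.0, 0.2, 0.4]
grip_width: 0.003
```

```bash
python3 -c "
from h import *
shifts()
d=get_image('scene')['frame']
cv2.imwrite('pics/c11.png',np.clip(cv2.resize(d[110:210,270:390],None,fx=6,fy=6)*3.,0,255).astype('uint8')[...,::-1])
"
```

```text
t 7.5667 p [0.5267 0.35   0.0291] z [-7.e-04 -5.e-04 -1.e+00] y [ 0.295 -0.955  0.   ] w 0.0030967369237317917 F [0.04 0.25 0.42] q [-0.09  0.49 -0.69  1.65  0.34  1.13 -2.14]
```

View pics/c11.png

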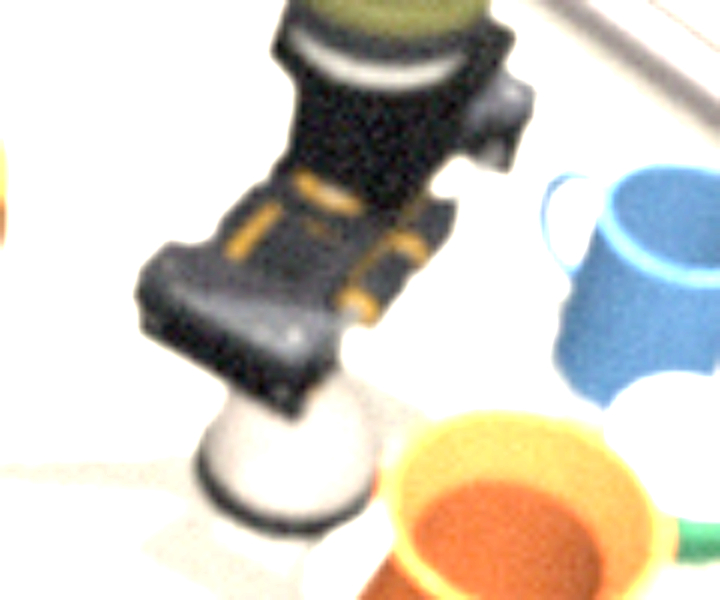

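The bell hasn't moved. The hand's near corner at (295,410) now hides the button, and the force is still zero.

Request:
play_rows:
  series: [0,0,0,0.002,0,0,0,0,0,0,0.004,0,0,0,0,0,0,0.006,0,0,0,0,0,0,0.008,0,0,0,0,0,0,0.01,0,0,0,0,0,0,0.01,0,0,0]

```text
time: 8.12
position: [0.5271, 0.3502, 0.0195]
tool_rot: [3.106, 0.469, -0.0]
ft_force: [-1.0, -1.2, 2.5]
grip_width: 0.005
```

Request:
play_rows:
  series: [0,0,0,0.002,0,0,0,0,0,0,0.004,0,0,0,0,0,0,0.004,0,0,0]

```text
time: 8.37
position: [0.5272, 0.3504, 0.0174]
tool_rot: [3.106, 0.469, 0.001]
ft_force: [-3.4, -2.7, 10.6]
grip_width: 0.007
```

```bash
python3 -c "
from h import *
shifts()
d=get_image('scene')['frame']
cv2.imwrite('pics/c12.png',np.clip(cv2.resize(d[110:210,270:390],None,fx=6,fy=6)*3.,0,255).astype('uint8')[...,::-1])
T=get_image('top')
cv2.imwrite('pics/t12.png',cv2.resize(T['frame'][120:220,100:230],None,fx=6,fy=6)[...,::-1])
"
```

```text
t 8.3667 p [0.5272 0.3504 0.0174] z [ 6.e-04 -6.e-04 -1.e+00] y [ 0.295 -0.955  0.001] w 0.00680673130415806 F [-3.42 -2.71 10.62] q [-0.1   0.5  -0.68  1.66  0.35  1.11 -2.15]
```

View pics/c12.png

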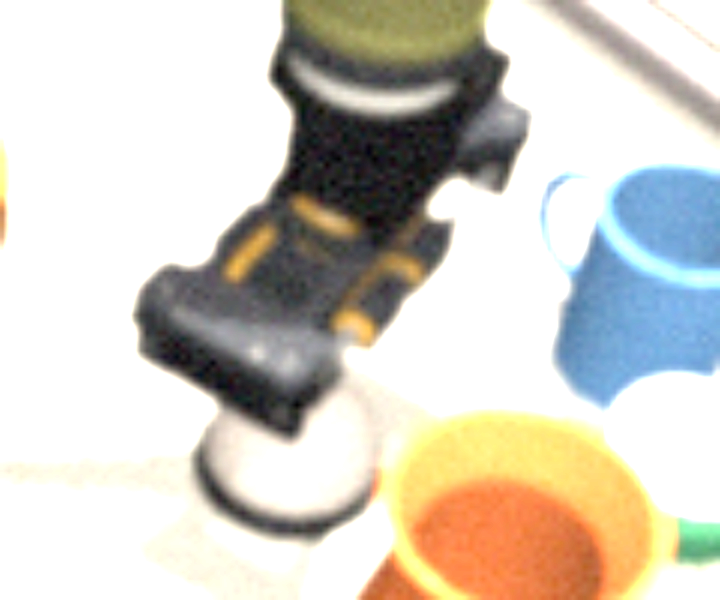

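Contact: 2.5 N at reported z 0.0195, then 10.6 N at 0.0174. That matches the button's spring followed by its stop, so the real tip is about 40 mm above the reported TCP. I'll let go and rise.

Request:
play_rows:
  series: [0,0,0,-0.01,0,0,0,0,0,0,-0.03,0,0,0,0,0,0,-0.06,0,0,0,0,0,0,-0.09,0,0,0,0,0,0,-0.12,0,0,0,0,0,0,-0.15,0,0,0,0,0,0,-0.18,0,0,0,0,0,0,-0.21,0,0,0,0,0,0,-0.24,0,0,0,0,0,0,-0.27,0,0,0]

```text
time: 9.3
position: [0.5268, 0.3501, 0.2873]
tool_rot: [3.106, 0.469, 0.0]
ft_force: [0.3, 0.5, 0.1]
grip_width: 0.005
```

```bash
python3 -c "
from h import *
d=get_image('scene')
im=d['frame'];cv2.imwrite('pics/s13.png',im[...,::-1])
c=im[166:190,306:331].astype(int);m=(c[...,0]-c[...,2]>30)&(c[...,0]>60);ys,xs=np.nonzero(m);print(len(xs),xs.mean()+306,ys.mean()+166)
shifts((.56,.1,.30),(.6625,-.22,.28),(.6625,-.22,.158))"
```

```text
32 320.375 173.34375
t 9.35 p [0.5288 0.352  0.2941] z [ 0.0084  0.0054 -1.    ] y [ 0.295 -0.955 -0.003] w 0.0016236555520174566 F [ 0.27 -0.15  4.53] q [-0.07  0.33 -0.74  1.29  0.23  1.59 -2.05]
(0.56, 0.1, 0.3) [-0.0445  0.25   -0.007 ]
(0.6625, -0.22, 0.28) [-0.0412  0.5861  0.0121]
(0.6625, -0.22, 0.158) [-0.0423  0.5864  0.1341]
```

View pics/s13.png

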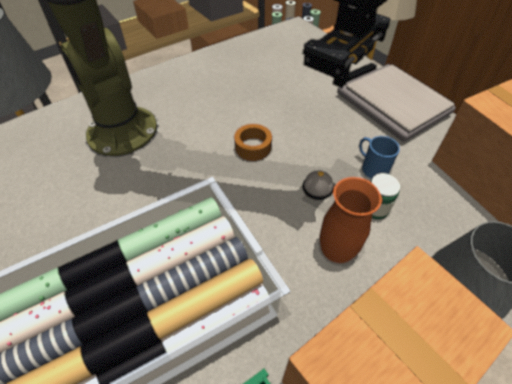

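The bell is unmoved and its button is back up at (320.4,173.3), against (320.4,172.9) at the start. Everything else stands where it was. Next I'll swing high over to the sand roll's label.

Request:
play_rows:
  series: [0,-0.005,0.03,-0.005,0,0,0,0,-0.01,0.065,-0.01,0,0,0,0,-0.02,0.1,-0.01,0,0,0,0,-0.03,0.135,-0.01,0,0,0,0,-0.035,0.17,-0.01,0,0,0,0,-0.04,0.205,-0.01,0,0,0,0,-0.045,0.24,-0.01,0,0,0,0,-0.045,0.275,-0.01,0,0,0,0,-0.045,0.31,-0.01,0,0,0,0,-0.045,0.345,-0.01,0,0,0]

```text
time: 10.18
position: [0.586, 0.0056, 0.2958]
tool_rot: [3.106, 0.469, 0.001]
ft_force: [0.9, 1.1, -0.5]
grip_width: 0.001
```

```bash
python3 -c "
from h import *
get_image('top');get_image('top');get_image('top')
shifts((.6625,-.22,.3),(.6625,-.22,.25))"
```

```text
t 10.3333 p [0.5864 0.003  0.2947] z [-1.1e-03 -7.0e-04 -1.0e+00] y [ 0.289 -0.957  0.   ] w 0.007447589990721583 F [-0.83  0.66 -0.84] q [ 0.42  0.2  -0.56  1.41  0.1   1.56 -1.41]
(0.6625, -0.22, 0.3) [ 0.0085  0.2355 -0.0052]
(0.6625, -0.22, 0.25) [0.0086 0.2354 0.0448]
```

Request:
play_rows:
  series: [0,0.001,0.03,0,0,0,0,0,0.002,0.06,0,0,0,0,0,0.003,0.09,0,0,0,0,0,0.004,0.12,0,0,0,0,0,0.005,0.15,0,0,0,0,0,0.006,0.18,0,0,0,0,0,0.007,0.21,0,0,0,0,0,0.0085,0.235,0,0,0,0,0,0.0085,0.235,0,0,0,0,0,0.0085,0.235,0,0,0,0]

```text
time: 11.17
position: [0.6636, -0.2147, 0.2947]
tool_rot: [-3.105, -0.468, 0.001]
ft_force: [0.1, 1.2, -0.3]
grip_width: 0.005
```

```bash
python3 -c "
from h import *
get_image('top')
for n in('top','scene'): cv2.imwrite('pics/'+n+'14.png',get_image(n)['frame'][...,::-1])
shifts((.6625,-.22,.23),(.6625,-.22,.158))"
```

```text
t 11.3167 p [ 0.6638 -0.2118  0.2961] z [ 5.0e-04  1.3e-03 -1.0e+00] y [ 0.299 -0.954 -0.001] w 0.00595232132311488 F [-1.03  0.25 -0.24] q [ 0.56  0.44 -0.44  1.1   0.18  1.64 -1.1 ]
(0.6625, -0.22, 0.23) [-0.0037  0.0076  0.0661]
(0.6625, -0.22, 0.158) [-0.0038  0.0076  0.1381]
```

View pics/scene14.png

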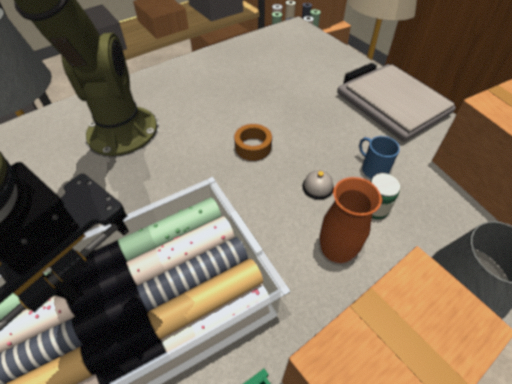

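View pics/top14.png

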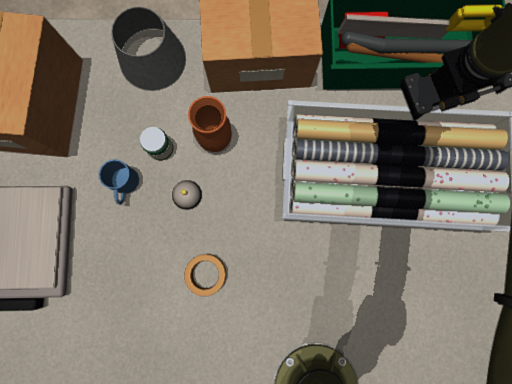

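The swing reached the roll. I'll compare the hand's outline with the projection in both views before coming down.

```bash
cat > ov.py <<'E'
from h import *
import sys
s=get_state();p=np.array(s['position']);R=Ro.from_rotvec(s['tool_rot']).as_matrix()
for n,(x0,y0,w),f in (('top',(370,30,142),5),('scene',(0,150,160),5)):
  d=get_image(n);K=np.array([[d['fx'],0,d['cx']],[0,d['fy'],d['cy']],[0,0,1]])
  b=np.clip(cv2.resize(d['frame'][y0:y0+w*4//5,x0:x0+w],None,fx=f,fy=f).astype(float)*1.8,0,255)
  pr=lambda P:((cv2.projectPoints(np.array(P),cv2.Rodrigues(np.array(d['R']))[0],np.array(d['t']),K,np.array(d['D']))[0][:,0]-[x0,y0])*f).astype(int)
  for dz,c in ((.07,(255,0,0)),(.124,(0,255,0))):
    q=pr([p-dz*R[:,2]+a*.095*R[:,1]+e*.037*R[:,0] for a,e in ((1,1),(1,-1),(-1,-1),(-1,1))]);cv2.polylines(b,[q],True,c,1)
  q=pr([p,p-.04*R[:,2],np.array([.6625,-.22,.153])])
  for a,c in zip(q,((255,0,255),(0,255,255),(255,255,0))): cv2.circle(b,tuple(map(int,a)),4,c,-1)
  cv2.imwrite('pics/%s%s.png'%(n,sys.argv[1]),b.astype('uint8')[...,::-1])
shifts()
E
python3 ov.py 15
```

```text
t 11.4167 p [ 0.6636 -0.2124  0.2964] z [ 7.e-04  3.e-04 -1.e+00] y [ 0.298 -0.955 -0.   ] w 0.005892646828501108 F [-0.03 -0.66  0.68] q [ 0.56  0.44 -0.44  1.1   0.18  1.64 -1.1 ]
```

View pics/scene15.png

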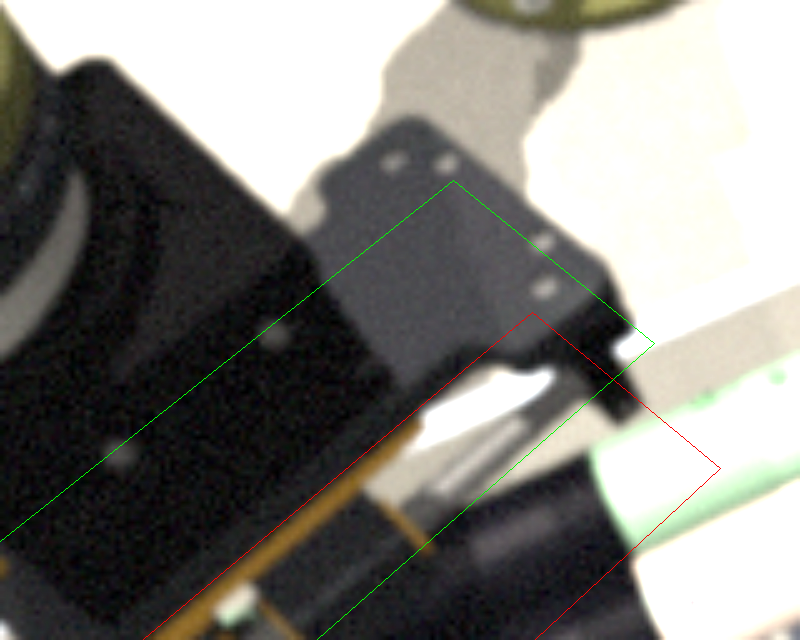

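View pics/top15.png

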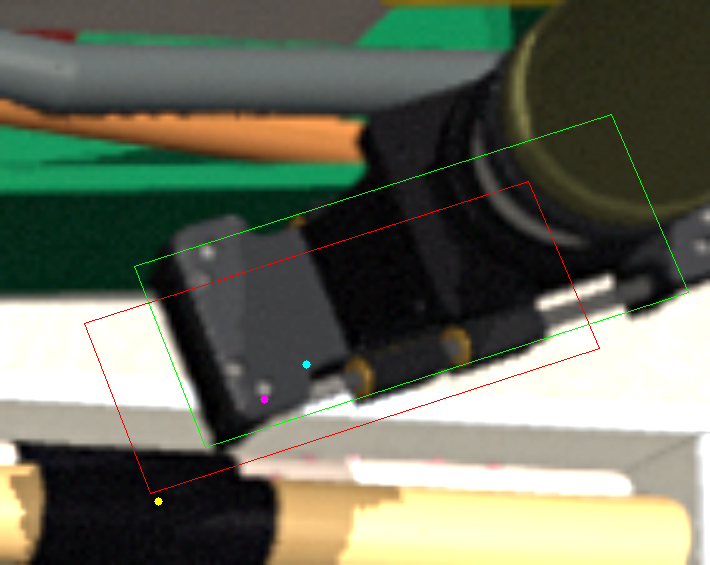

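```bash
python3 -c "
import cv2,numpy as np
a=cv2.imread('pics/s13.png')[0:100,285:405];cv2.imwrite('pics/z13.png',np.clip(cv2.resize(a,None,fx=6,fy=6,interpolation=cv2.INTER_CUBIC)*3.,0,255).astype('uint8'))
a=cv2.imread('pics/scene2.png')[20:140,285:405];cv2.imwrite('pics/z2.png',np.clip(cv2.resize(a,None,fx=5,fy=5,interpolation=cv2.INTER_CUBIC)*3.,0,255).astype('uint8'))"
```

```text
(no output)
```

View pics/z13.png

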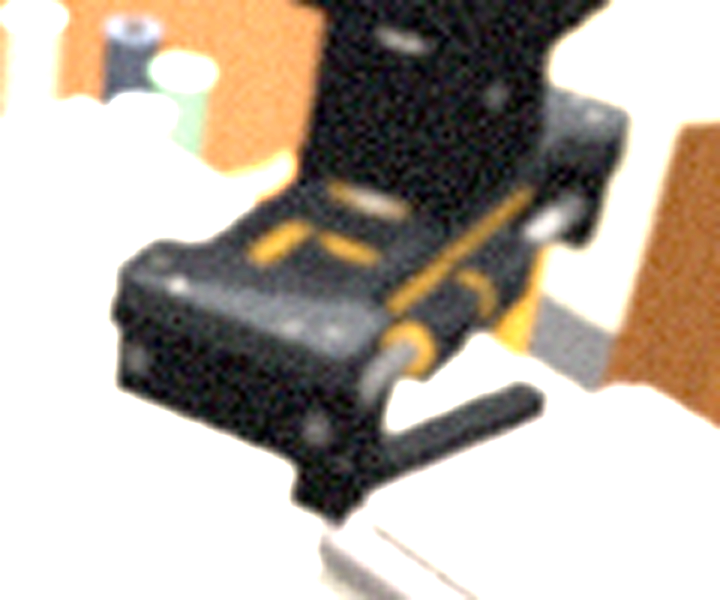

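View pics/z2.png

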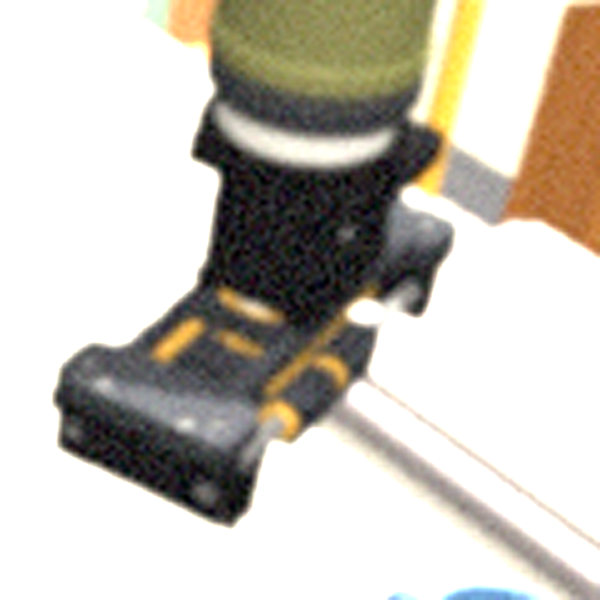

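```bash
python3 -c "
from h import *
d=get_image('scene');K=np.array([[d['fx'],0,d['cx']],[0,d['fy'],d['cy']],[0,0,1]])
Y=np.array([.295,-.955,0])
for p,n in (((.5268,.3501,.2873),'s13'),((.5258,.3499,.0632),'c6'),((.6636,-.2124,.2964),'s15')):
  p=np.array(p)
  for o in (0,.03,.04,.05):
   for a in (0,-.08,.08):
    q=cv2.projectPoints(p+[0,0,o]+a*Y,cv2.Rodrigues(np.array(d['R']))[0],np.array(d['t']),K,np.array(d['D']))[0].ravel()
    print(n,o,a,q.round(1), 'crop', {'s13':(q-[285,0])*6,'c6':(q-[270,100])*6,'s15':(q-[0,150])*5}[n].round(0))
"
```

```text
s13 0 0 [335.2  99.9] crop [301. 600.]
s13 0 -0.08 [353.4  82.4] crop [410. 494.]
s13 0 0.08 [314.5 119.8] crop [177. 719.]
s13 0.03 0 [337.7  87.7] crop [316. 526.]
s13 0.03 -0.08 [356.3  70.3] crop [428. 422.]
s13 0.03 0.08 [316.5 107.4] crop [189. 645.]
s13 0.04 0 [338.5  83.4] crop [321. 500.]
s13 0.04 -0.08 [357.2  66.2] crop [433. 397.]
s13 0.04 0.08 [317.2 103.1] crop [193. 619.]
s13 0.05 0 [339.4  79.1] crop [326. 474.]
s13 0.05 -0.08 [358.3  61.9] crop [440. 371.]
s13 0.05 0.08 [317.9  98.7] crop [197. 592.]
c6 0 0 [319.9 171.7] crop [299. 430.]
c6 0 -0.08 [335.6 154. ] crop [394. 324.]
c6 0 0.08 [302.6 191.1] crop [196. 547.]
c6 0.03 0 [321.5 163.7] crop [309. 382.]
c6 0.03 -0.08 [337.6 145.9] crop [405. 276.]
c6 0.03 0.08 [303.9 183.3] crop [203. 500.]
c6 0.04 0 [322.1 161. ] crop [313. 366.]
c6 0.04 -0.08 [338.3 143.1] crop [410. 259.]
c6 0.04 0.08 [304.3 180.6] crop [206. 483.]
c6 0.05 0 [322.7 158.1] crop [316. 349.]
c6 0.05 -0.08 [339.  140.3] crop [414. 242.]
c6 0.05 0.08 [304.8 177.8] crop [209. 467.]
s15 0 0 [ 84.4 305.2] crop [422. 776.]
s15 0 -0.08 [131.2 262. ] crop [656. 560.]
s15 0 0.08 [ 32.9 353.3] crop [ 164. 1016.]
s15 0.03 0 [ 74.7 296.5] crop [373. 732.]
s15 0.03 -0.08 [124.6 251.6] crop [623. 508.]
s15 0.03 0.08 [ 19.6 346.7] crop [ 98. 983.]
s15 0.04 0 [ 71.2 293.4] crop [356. 717.]
s15 0.04 -0.08 [122.2 247.9] crop [611. 490.]
s15 0.04 0.08 [ 14.9 344.3] crop [ 74. 972.]
s15 0.05 0 [ 67.6 290.1] crop [338. 700.]
s15 0.05 -0.08 [119.8 244.1] crop [599. 470.]
s15 0.05 0.08 [ 10.  341.8] crop [ 50. 959.]
```

The prong seen earlier at crop (335,490) matches a tip 35–40 mm above the reported TCP, which agrees with the contact height. I'll stop at a reported z of about 0.158. That puts the real tip about 45 mm above the roll, and the grasp point stays inside the window with or without the offset.

Request:
play_rows:
  series: [0,-0.002,0.004,0.01,0,0,0,0,-0.003,0.007,0.025,0,0,0,0,-0.003,0.007,0.04,0,0,0,0,-0.003,0.007,0.055,0,0,0,0,-0.003,0.007,0.07,0,0,0,0,-0.003,0.007,0.085,0,0,0,0,-0.003,0.007,0.095,0,0,0,0,-0.003,0.007,0.1,0,0,0,0,-0.003,0.007,0.1,0,0,0,0,-0.003,0.007,0.1,0,0,0]

```text
time: 12.3
position: [0.6628, -0.2223, 0.196]
tool_rot: [3.106, 0.469, 0.001]
ft_force: [-0.3, 0.7, 0.5]
grip_width: 0.004
```

```bash
python3 ov.py 16; python3 -c "
from h import *
shifts((.6625,-.22,.158))"
```

```text
t 12.4 p [ 0.6633 -0.2224  0.197 ] z [ 1.9e-03 -6.0e-04 -1.0e+00] y [ 0.295 -0.955  0.001] w 0.007360900086772371 F [0.01 0.21 0.07] q [ 0.59  0.45 -0.44  1.28  0.19  1.45 -1.1 ]
t 12.4 p [ 0.6633 -0.2224  0.197 ] z [ 1.9e-03 -6.0e-04 -1.0e+00] y [ 0.295 -0.955  0.001] w 0.007360900086772371 F [0.01 0.21 0.07] q [ 0.59  0.45 -0.44  1.28  0.19  1.45 -1.1 ]
(0.6625, -0.22, 0.158) [-0.0001 -0.0025  0.039 ]
```

View pics/scene16.png

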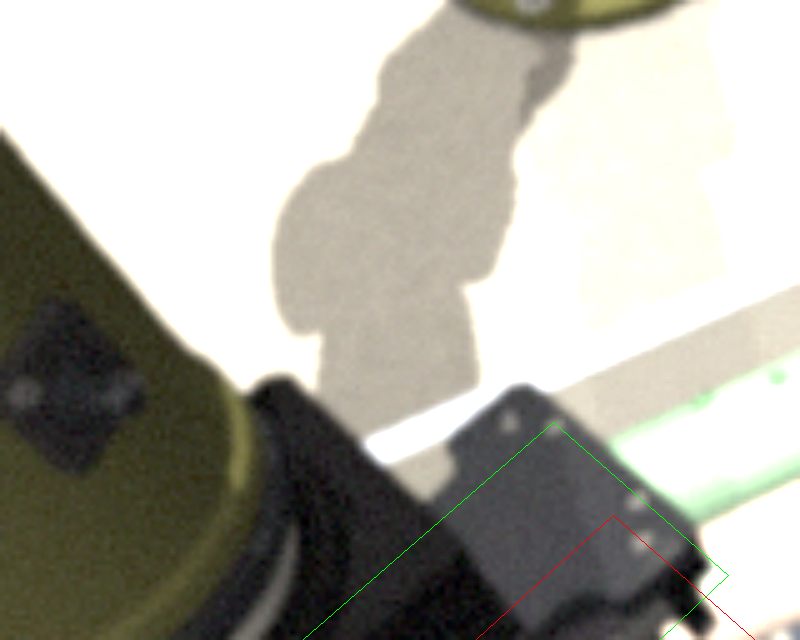

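View pics/top16.png

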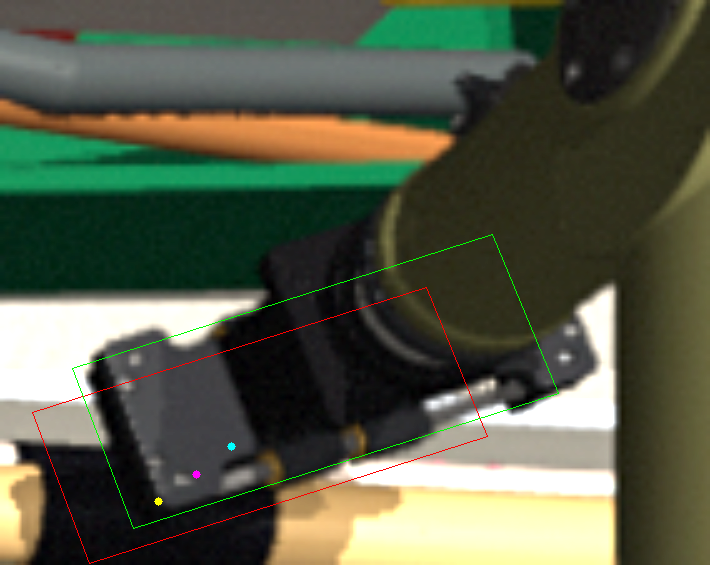

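In the top view the fingertip mark (231,446) lies over the line from the camera to the label. In the scene view the hand is clear above the rolls. Now the last 39 mm, then I'll hold still.

Request:
play_rows:
  series: [0,0,-0.001,0.007,0,0,0,0,0,-0.002,0.014,0,0,0,0,0,-0.002,0.021,0,0,0,0,0,-0.002,0.028,0,0,0,0,0,-0.002,0.034,0,0,0,0,0,-0.002,0.038,0,0,0,0,0,-0.002,0.038,0,0,0,0,0,-0.002,0.038,0,0,0,0,0,-0.002,0.038,0,0,0,0,0,-0.002,0.038,0,0,0]

```text
time: 13.23
position: [0.6624, -0.2204, 0.1583]
tool_rot: [3.106, 0.469, 0.001]
ft_force: [0.1, 0.1, -0.1]
grip_width: 0.008
```

Request:
play_rows:
  series: [0,0,0,0,0,0,0,0,0,0,0,0,0,0,0,0,0,0,0,0,0,0,0,0,0,0,0,0,0,0,0,0,0,0,0,0,0,0,0,0,0,0,0,0,0,0,0,0,0,0,0,0,0,0,0,0,0,0,0,0,0,0,0,0,0,0,0,0,0,0]

```text
time: 14.07
position: [0.6621, -0.2203, 0.1577]
tool_rot: [3.106, 0.469, -0.0]
ft_force: [-0.3, -0.1, 0.6]
grip_width: 0.007
```

Request:
play_rows:
  series: [0,0,0,0,0,0,0,0,0,0,0,0,0,0,0,0,0,0,0,0,0,0,0,0,0,0,0,0,0,0,0,0,0,0,0,0,0,0,0,0,0,0,0,0,0,0,0,0,0,0,0,0,0,0,0,0,0,0,0,0,0,0,0,0,0,0,0,0,0,0]

```text
time: 14.9
position: [0.6621, -0.2203, 0.1577]
tool_rot: [3.106, 0.469, -0.0]
ft_force: [0.8, 0.1, -0.2]
grip_width: 0.004
```

Request:
play_rows:
  series: [0,0,0,0,0,0,0,0,0,0,0,0,0,0,0,0,0,0,0,0,0,0,0,0,0,0,0,0,0,0,0,0,0,0,0,0,0,0,0,0,0,0,0,0,0,0,0,0,0,0,0,0,0,0,0,0,0,0,0,0,0,0,0,0,0,0,0,0,0,0]

```text
time: 15.73
position: [0.6621, -0.2203, 0.1578]
tool_rot: [3.106, 0.469, -0.0]
ft_force: [0.5, -0.4, -0.4]
grip_width: 0.001
```

```bash
python3 -c "
from h import *
shifts((.6625,-.22,.158))
for n in('top','scene'): cv2.imwrite('pics/'+n+'17.png',get_image(n)['frame'][...,::-1])"
```

```text
t 15.7333 p [ 0.6621 -0.2203  0.1578] z [ 0.e+00 -1.e-04 -1.e+00] y [ 0.295 -0.955  0.   ] w 0.0013980714751314675 F [ 0.54 -0.42 -0.44] q [ 0.59  0.47 -0.44  1.34  0.2   1.38 -1.11]
(0.6625, -0.22, 0.158) [ 0.0005 -0.0002 -0.0002]
```

View pics/top17.png

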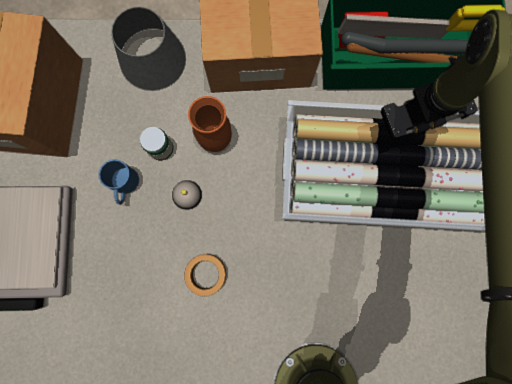

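View pics/scene17.png

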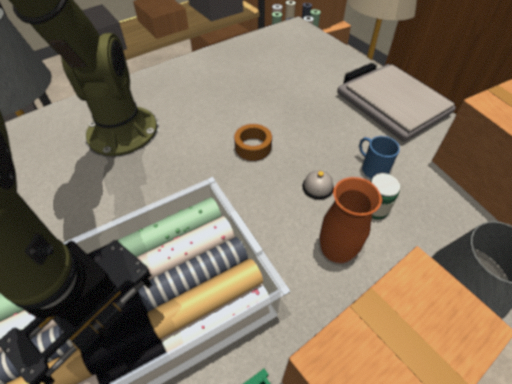

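In the top view the hand hovers over the sand roll's label, the bell at (186,193) has its button up, and the vase, tin, mug and tape haven't moved. The hand has been still for 2.5 s with no force on it, so I'm handing in.

```bash
python3 -c "
from h import *
print(close_job());shifts()"
```

```text
the job is handed in; nothing more can be done
None
the job is handed in; nothing more can be done
```

I rang the bell and handed the job in with the hand pointing at the sand roll's label band. No verdict was reported.

**Bell:** I pressed the button with the shut fingertips. The force rose from 2.5 N to 10.6 N, which fits the button's spring and then its stop. I then let go, and the images show the button up and the bell unmoved.

**Pointing:** The hand held still over the label for about 2.5 s before hand-in, at reported TCP (0.662, -0.220, 0.158). The measured label middle is (0.6625, -0.220), with the roll's top at about 0.153. The force reading was near zero. In the last pictures the rolls still in view, vase, tin, mug and tape look unmoved by eye.

**A check that disagreed:** Contact with the button came about 40 mm lower in reported height than the stated tool frame predicts, and the images also show the hand higher than that frame gives. So the real fingertips are about 40 mm above the reported TCP. I chose the final height so that the grasp point is inside the 62–137 mm window either way: about 76 mm above the roll's origin as reported, or about 116 mm with the offset. If the offset is real, the fingertips are about 45 mm above the label, farther off than the "just above it" you asked for.

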